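# Nest the measuring cups on the trivet

### The job

Put the measuring cups away as a nested set: first lift the large blue cup off the kitchen scale and set it down fully on the cork trivet. Then stand the medium yellow cup inside it, and after that the small red cup inside the yellow one, each upright and fully down on the floor of the cup below. Do not tip a cup over, and leave the jar, mill, garlic and mug where they are.

Things in the scene. Friction and masses are not known exactly. Their poses are not given: they have to be found in the camera images.
- large_cup: blue plastic measuring cup, the largest, open, upright; outside diameter 92 mm at the base, 104 at the rim, height 52; wall 3, base 8 thick, inner floor 86 across. Origin: centre of the underside; z up; x along its handle. Starts on the scale
- medium_cup: yellow plastic measuring cup, the middle one, open, upright; outside diameter 66 mm at the base, 74 at the rim, height 60; wall 3, base 8 thick, inner floor 60 across. Origin: centre of the underside; z up; x along its handle. Starts on the counter. Nested, its underside is 8 mm above the large cup's and its handle passes over that rim
- small_cup: red plastic measuring cup, the smallest, open, upright; outside diameter 42 mm at the base, 48 at the rim, height 68; wall 3, base 8 thick, inner floor 36 across. Origin: centre of the underside; z up; x along its handle. Starts on the counter. Nested, its underside is 8 mm above the medium cup's and its handle passes over the rims
- large_cup_grip (a point): middle of the cup's handle, where to pinch it across its width from above: x = 84, z = 57 mm in the cup's frame, same axes. The handle is a straight bar 12 mm wide, 10 mm thick, 66 mm long with a 16 mm wide round tip; it leaves the rim along the cup's x and climbs outwards at 17 degrees
- medium_cup_grip (a point): middle of the cup's handle, where to pinch it across its width from above: x = 69, z = 65 mm in the cup's frame, same axes. The handle is a straight bar 12 mm wide, 10 mm thick, 66 mm long with a 16 mm wide round tip; it leaves the rim along the cup's x and climbs outwards at 17 degrees
- small_cup_grip (a point): middle of the cup's handle, where to pinch it across its width from above: x = 56, z = 73 mm in the cup's frame, same axes. The handle is a straight bar 12 mm wide, 10 mm thick, 66 mm long with a 16 mm wide round tip; it leaves the rim along the cup's x and climbs outwards at 17 degrees
- trivet: round cork trivet, diameter 170 mm, 6 mm thick, lies flat on the counter and does not move. Origin: centre of its underside; z up
- scale: white kitchen scale, 150 x 140 mm, that does not move, with a round steel platform of 120 mm whose top is 28 mm above the counter. The platform's centre lies 12 mm from the origin along x. Origin: centre of its underside on the counter; x points away from its display
- cabinet_edge (a point): middle of the lower front edge of the wall cabinet that hangs over the back of the counter (fixed). The edge runs along y, from 470 mm left to 460 mm right of this point; the doors go up from it and their handles stick out 40 mm towards the robot, from 80 mm above the edge. Keep wrist and arm in front of it: cross in straight lines, a swing about the base can strike it
- spice_jar: bystander: dark-capped spice jar, 41 mm across, 105 mm high, stands behind the cups; origin at the centre of its underside
- pepper_mill: bystander: dark wooden pepper mill, 58 mm across, 170 mm high, stands behind the cups; origin at the centre of its underside
- garlic: bystander: garlic bulb, 60 mm across and 58 mm high, lies behind the cups; origin at the centre of its underside
- mug: bystander: white spotted mug, 78 mm across, 93 mm high, with a handle, stands at the right end; origin at the centre of its underside

How it is judged:
By the outcome, as a careful person would: the job done as asked, in the order asked, and still so for the second after the job is handed in, with the robot touching nothing.
It also fails if it takes over 72 s, if anything falls off the work surface, if the arm or the gripper's body presses on something with over 40 N, if the wrist force passes 120 N, or if a joint passes its speed limit or range.

### The arm

A 6-joint arm with a two-finger parallel gripper is mounted at the origin on a cart in front of the work surface, level with it; the furniture and walls round the work are solid. World frame = base frame: x ahead of the robot, y to its left, z up, the work surface at z = 0. Lengths are in m, angles in degrees, forces in N, time in s.
With the tool pointing down it reaches from about 0.35 to 0.925 m from the base axis. Payload 6.4 kg.
Tool frame: the origin (TCP) lies midway between the tips of the shut fingers; the grasp point (between the pads) lies 19 mm behind it; z points along the fingers, y is the line along which they close (so a half turn about z gives the same grasp; the last joint's range is limited). The gripper opens to 85 mm and grips with 20 to 120 N. Pads are 22 mm wide; open, the fingers measure 114 mm over their backs; the gripper's body (76 mm by 85 mm) begins 54 mm behind the grasp point. The pads swing forward as they close: fully open they stand 13 mm farther back than shut.
Start: joints at [54.024, 14.043, 89.255, -0, 76.702, -9.975], TCP at [0.285, 0.584, 0.231] pointing down, gripper open.
Joint ranges: [-179.41, 179.41], [-58.25, 129.5], [7.25, 145.43], [-54.29, 234.29], [11.92, 165.04], [-157.13, 157.13]. Speed limits (degrees/s): [147.25, 147.25, 180, 180, 180, 180].

### API

Orientations are given as [roll, pitch, yaw] about the fixed x, y, z axes, in that order (R = Rz(yaw) Ry(pitch) Rx(roll)).
In Python, from station import status, imaging, workorder gives the robot as it stands.
- The arm moves only by the tool send_rows, never from a script. Its argument "plan" is one flat list of numbers, 6 for each row, row after row: the shift along the tool's x, y, z scaled (see below), then the turn, a rotation vector about the tool's x, y, z scaled (see below). In form: [x, y, z, wx, wy, wz, x, y, z, wx, wy, wz, ...]. A call has 1 to 5 rows; each row is the pose to reach, as a shift and turn from the pose commanded when the call began, along the tool's axes at that moment, turning the shorter way round; what a row does not reach only later rows make up. The controller multiplies each number of a shift by 0.1 m and each number of a turn by 180 degrees. A row lasts 1/12 s, in which the tool goes at most 41.7 mm and 7.16 degrees, less where a joint would pass 70% of its speed; a pose out of reach is approached as far as the arm can. A call with a number of a shift or a turn outside -1 to 1 is refused whole. A call with a gripper value outside its range is refused whole. "claw" is the opening, from 0 (shut) to 1 (fully open), set as the call begins (left out, the last holds). The fingers move at their own pace and stop on an object; "squeeze" is the grip in N (left out, the last holds). Time passes only in rows, so rows that repeat a pose let the fingers close. It gives the time, the measured TCP pose, the force, the opening and the grip force at its end, in the units of the state.
- status.state(): the state, without advancing time (a new reading comes with each control period).
- imaging.read_camera(name): name is "side" or "top"; returns the picture (480x640x3 uint8, blue, green, red); there is no depth.
- imaging.camera_params(name): a dict with "K" (3x3 intrinsics, pixels), "R" (3x3) and "t" (3): a world point X has camera coordinates R X + t. Camera axes: x right, y down, z forward; pixel columns grow to the right and rows downward; lengths in m; the calibration is good to about 2 mm. A picture is of the moment at which its call begins. camera_params takes no time and is no camera call.
- workorder.hand_in(): hands the job in; it is judged then, once.
The state is a dict: "time_s": time; "joint_pos": joint angles; "qd": joint speeds; "effort": joint torques, N m; "position": TCP position; "orientation": TCP orientation; "contact_force": force on the tool from outside, world axes, zero at the start; "ft_torque": the same for the moment, N m; "opening": opening from 0.0 (shut) to 1.0 (fully open); "grasp_force": force on a finger pad.
Only numpy, scipy, OpenCV 4.12 (cv2) and the standard library are available. Lean on these libraries where they do the work, as an engineer would, in place of code of your own. Each camera call takes 0.05 s, during which the arm holds its last target. There are 200 camera calls.

## Working session

There is one attempt and no reset: what is moved stays moved. The work goes in short steps, Python scripts to look and compute and a tool call to move; the robot and the scene stay as the last step left them, time stands still between calls to the robot, and variables do not carry over. Pictures are saved under pics/ and viewed, at most 12 in all, crops included, and the job is handed in when it is done.

Besides the shell and the picture viewer there is one more tool, called after "Call:" by a JSON object that holds its "op" and its "data". send_rows: Moves the arm, as the interface text tells. Its arguments: {"type":"object","properties":{"plan":{"type":"array","items":{"type":"number"}},"claw":{"type":"number"},"squeeze":{"type":"number"}},"required":["plan"]}

```bash
mkdir -p pics; python3 - <<'E'
from station import status, imaging
import cv2
for n in("side","top"):
    cv2.imwrite(f"pics/{n}0.png",imaging.read_camera(n))
    p=imaging.camera_params(n); print(n,p)
print(status.state())
E
```

```text
side {'K': array([[562.89777713,   0.        , 319.63889115],
       [  0.        , 562.89777713, 240.70854745],
       [  0.        ,   0.        ,   1.        ]]), 'R': array([[-0.99067686, -0.13611124,  0.00575194],
       [-0.09923829,  0.69208583, -0.71496081],
       [ 0.09333337, -0.70886595, -0.69914087]]), 't': array([0.54991909, 0.25403174, 1.49342322])}
top {'K': array([[473.90710615,   0.        , 315.64691345],
       [  0.        , 473.90710615, 234.10096761],
       [  0.        ,   0.        ,   1.        ]]), 'R': array([[ 0.01606588, -0.99951761,  0.02657876],
       [-0.98475883, -0.02042162, -0.17272234],
       [ 0.17318181, -0.02339874, -0.98461188]]), 't': array([-0.09969359,  0.60398471,  1.50902686])}
{'time_s': 0.1, 'joint_pos': array([ 5.40260877e+01,  1.40797529e+01,  8.93185438e+01, -8.59902149e-04,
        7.67015442e+01, -9.97554300e+00]), 'qd': array([ 0.01135229, -0.10709097, -0.10017308, -0.04893469,  0.00803075,
        0.03159014]), 'effort': array([-8.36329709e-04, -4.30667996e+01, -3.27130258e+01, -2.19561662e-04,
        2.83689726e-03,  1.74617696e-05]), 'position': array([0.28462566, 0.58380934, 0.23028879]), 'orientation': array([-1.79901524e+02, -1.64713613e-02,  1.54001815e+02]), 'contact_force': array([0.1080911 , 0.0053638 , 0.36200972]), 'ft_torque': array([-0.00984535,  0.01591161, -0.00853778]), 'grasp_force': 0.0, 'opening': 0.9968158224310237}
```

View pics/side0.png

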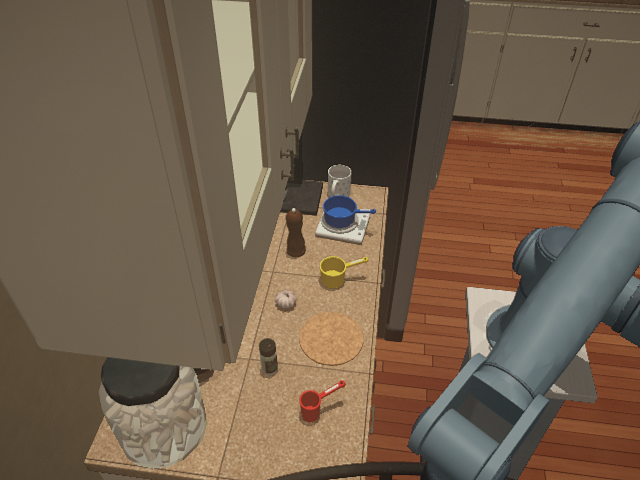

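View pics/top0.png

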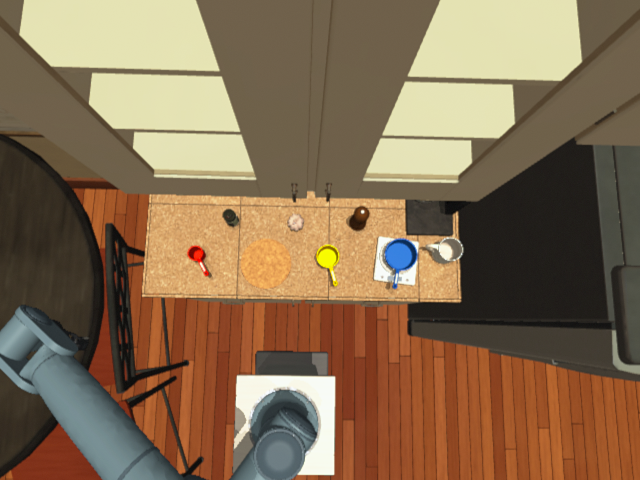

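Side view: blue cup (340,211), yellow (333,272), trivet (331,338) and red (311,405). Top view: blue (400,254), yellow (327,257), trivet (266,264) and red (197,255). All three handles point towards the robot. Next I fit the cup silhouettes in both views.

```bash
cat > h.py <<'E'
import numpy as np, cv2
from scipy.optimize import minimize
from scipy.spatial.transform import Rotation as Ro
from station import status, imaging
CUPS=dict(large=(92,104,52,84,57),medium=(66,74,60,69,65),small=(42,48,68,56,73))
HUE=dict(large=(105,128),medium=(24,34),small=(0,5))
P={n:imaging.camera_params(n) for n in("side","top")}
def proj(n,X):
    c=X@P[n]["R"].T+P[n]["t"]; c=c@P[n]["K"].T; return c[:,:2]/c[:,2:]
def parts(name):
    db,dr,h,gx,gz=[v/1000 for v in CUPS[name]]
    a=np.linspace(0,2*np.pi,48,endpoint=False); o=np.c_[np.cos(a),np.sin(a)]
    cup=np.r_[np.c_[o*db/2,0*a],np.c_[o*dr/2,0*a+h]]
    s,c=np.sin(np.radians(17)),np.cos(np.radians(17)); hp=[]
    for u in(-.033,.033-.008):
        for v in(-.006,.006):
            for w in(-.005,.005): hp.append([gx+u*c-w*s,v,gz+u*s+w*c])
    tip=[[gx+(.025+.008*np.cos(t))*c-w*s,.008*np.sin(t),gz+(.025+.008*np.cos(t))*s+w*c] for t in a[::4] for w in(-.005,.005)]
    return [cup,np.array(hp),np.array(tip)]
def masks(imgs,name):
    out={}
    for n,im in imgs.items():
        hsv=cv2.cvtColor(im,cv2.COLOR_BGR2HSV); lo,hi=HUE[name]
        m=cv2.inRange(hsv,(lo,150,60),(hi,255,255))
        if name=="small": m|=cv2.inRange(hsv,(175,150,60),(180,255,255))
        m[:, :]*=1
        k,l,st,ce=cv2.connectedComponentsWithStats(m); b=1+np.argmax(st[1:,4]); out[n]=(l==b).astype(np.float32)
    return out
S=8
def fit(imgs,name,p0):
    ms=masks(imgs,name); pts=parts(name); crop={}
    for n,m in ms.items():
        r=cv2.boundingRect((m>0).astype(np.uint8)); x0,y0=r[0]-8,r[1]-8; w,h=r[2]+16,r[3]+16
        crop[n]=(x0,y0,w,h,m[y0:y0+h,x0:x0+w])
    def cost(p):
        R=Ro.from_euler('z',p[3]*100,degrees=True).as_matrix(); e=0
        for n,(x0,y0,w,h,m) in crop.items():
            c=np.zeros((h*S,w*S),np.uint8)
            for q in pts:
                uv=proj(n,q@R.T+p[:3])-[x0,y0]
                cv2.fillConvexPoly(c,cv2.convexHull(np.round((uv+.5)*S).astype(np.int32)),1)
            e+=np.abs(cv2.resize(c.astype(np.float32),(w,h),interpolation=cv2.INTER_AREA)-m).sum()/m.sum()
        return e
    best=None
    for d in(-.2,0,.2):
        q=np.array(p0)+[0,0,0,d]
        for _ in range(2):
            sim=np.vstack([q]+[q+np.eye(4)[i]*(.012,.012,.012,.12)[i] for i in range(4)])
            r=minimize(cost,q,method="Nelder-Mead",options=dict(initial_simplex=sim,maxfev=300,xatol=1e-4,fatol=1e-4)); q=r.x
        if best is None or r.fun<best.fun: best=r
    return best.x*[1,1,1,100],best.fun,{n:int(m.sum()) for n,m in ms.items()}
def tri(uvs):
    A=[];b=[]
    for n,uv in uvs.items():
        d=np.linalg.inv(P[n]["K"])@[*uv,1]; d=P[n]["R"].T@d; d/=np.linalg.norm(d); o=-P[n]["R"].T@P[n]["t"]
        M=np.eye(3)-np.outer(d,d); A.append(M); b.append(M@o)
    return np.linalg.solve(sum(A),sum(b))
def onplane(n,uv,z):
    d=P[n]["R"].T@np.linalg.inv(P[n]["K"])@[*uv,1]; o=-P[n]["R"].T@P[n]["t"]; return o+d*(z-o[2])/d[2]
def look(): return {n:imaging.read_camera(n) for n in("side","top")}
def delta(xyz,yaw):
    s=status.state(); R=Ro.from_euler('xyz',s["orientation"],degrees=True); T=Ro.from_euler('xyz',[180,0,yaw],degrees=True)
    sh=R.inv().apply(np.array(xyz)-s["position"])/.1; w=(R.inv()*T).as_rotvec(degrees=True)/180
    return sh.round(3),w.round(4)
E
python3 - <<'E'
from h import *
im={n:cv2.imread(f"pics/{n}0.png") for n in("side","top")}
g=dict(large=((340,211),(400,254)),medium=((333,272),(327,257)),small=((311,405),(197,255)))
for k,(a,b) in g.items():
    p=tri(dict(side=a,top=b)); p[2]-=.03
    print(k,p.round(3),*[v if not hasattr(v,'round') else v.round(4) for v in fit(im,k,[*p,-1.8 if k!="medium" else -1.8])])
print("trivet",tri(dict(side=(331,338),top=(266,264))).round(3))
for n,pts in dict(side=[(299,338),(363,338),(331,314),(331,363)],top=[(241,264),(291,264),(266,239),(266,289)]).items():
    q=np.array([onplane(n,u,.006) for u in pts]);print(n,q.round(3).tolist(),q.mean(0))
print("mill",tri(dict(side=(294,211),top=(362,211))),"jar",tri(dict(side=(268,343),top=(231,213))),"mug",tri(dict(side=(340,170),top=(450,245))))
print("cab",tri(dict(side=(228,360),top=(150,196))))
E
```

```text
large [ 0.543 -0.367  0.026] [  0.5239  -0.3415   0.1688 -85.1067] 1.329 {'side': 187, 'top': 784}
medium [ 0.534 -0.128  0.002] [ 5.551000e-01 -1.335000e-01 -1.298000e-01 -1.646814e+02] 1.3082 {'side': 130, 'top': 428}
small [0.533 0.3   0.008] [ 5.363000e-01  3.020000e-01  7.000000e-04 -1.472046e+02] 1.469 {'side': 337, 'top': 245}
trivet [ 0.512  0.076 -0.003]
side [[0.597, 0.094, 0.006], [0.43, 0.07, 0.006], [0.523, 0.003, 0.006], [0.504, 0.158, 0.006]] [0.51377745 0.08147638 0.006     ]
top [[0.507, 0.159, 0.006], [0.51, -0.009, 0.006], [0.594, 0.078, 0.006], [0.425, 0.072, 0.006]] [0.50927236 0.07514856 0.006     ]
mill [ 0.66194462 -0.22872014  0.16077235] jar [0.65806138 0.18522425 0.10014451] mug [ 0.56519519 -0.51877246  0.10056308]
cab [0.6701112  0.37885889 0.30743127]
```

```bash
python3 - <<'E'
s=open('h.py').read()
a=s.index("        m=cv2.inRange"); b=s.index("    return out\nS=8")
s=s[:a]+'''        m=cv2.inRange(hsv,(lo,LO[name],35),(hi,255,255))
        if name=="small": m|=cv2.inRange(hsv,(174,LO[name],35),(180,255,255))
        r=cv2.dilate(m,np.ones((3,3)))
        k,l,st,ce=cv2.connectedComponentsWithStats(r); ok=[i for i in range(1,k) if np.hypot(*(ce[i]-roi[n]))<40]
        b=max(ok,key=lambda i:st[i,4]); mm=((l==b)&(m>0)).astype(np.uint8)
        out[n]=cv2.morphologyEx(mm,cv2.MORPH_CLOSE,np.ones((3,3))).astype(np.float32)
'''+s[b:]
s=s.replace("def masks(imgs,name)","LO=dict(large=130,medium=190,small=190)\ndef masks(imgs,name,roi)")
s=s.replace("ms=masks(imgs,name)","roi={n:proj(n,np.array([[p0[0],p0[1],p0[2]+.03]]))[0] for n in imgs}; ms=masks(imgs,name,roi)")
s=s.replace("(24,34)","(22,36)").replace("(105,128)","(100,130)")
open('h.py','w').write(s)
E
cat > t.py <<'E'
from h import *
im={n:cv2.imread(f"pics/{n}0.png") for n in("side","top")}
g=dict(large=(.543,-.367,.028),medium=(.534,-.128,0),small=(.533,.3,0))
rows=[]
for k,p in g.items():
    q,f,a=fit(im,k,[*p,-1.7]); print(k,q.round(4),round(f,3),a)
    roi={n:proj(n,np.array([[p[0],p[1],p[2]+.03]]))[0] for n in im}; ms=masks(im,k,roi); R=Ro.from_euler('z',q[3],degrees=True).as_matrix()
    row=[]
    for n in im:
        u,v=roi[n].astype(int); big=cv2.resize(im[n][v-30:v+30,u-40:u+40],None,fx=4,fy=4,interpolation=0); mk=cv2.cvtColor((ms[n][v-30:v+30,u-40:u+40]*255).astype(np.uint8),cv2.COLOR_GRAY2BGR)
        for t in parts(k):
            cv2.polylines(big,[cv2.convexHull(np.round((proj(n,t@R.T+q[:3])-[u-40,v-30]+.5)*4).astype(np.int32))],True,(255,0,255),1)
        row+=[cv2.resize(big,(200,150)) if 0 else big[:, 40:240],cv2.resize(mk,None,fx=4,fy=4,interpolation=0)[:,40:240]]
    rows.append(np.hstack(row)[20:220])
cv2.imwrite("pics/fit.png",np.vstack(rows))
E
python3 t.py
```

```text
large [ 0.55   -0.3782 -0.0338  6.7139] 1.617 {'side': 279, 'top': 809}Traceback (most recent call last):
  File "t.py", line 6, in <module>
    q,f,a=fit(im,k,[*p,-1.7]); print(k,q.round(4),round(f,3),a)
          ~~~^^^^^^^^^^^^^^^^
  File "h.py", line 34, in fit
    roi={n:proj(n,np.array([[p0[0],p0[1],p0[2]+.03]]))[0] for n in imgs}; ms=masks(imgs,name,roi); pts=parts(name); crop={}
                                                                             ~~~~~^^^^^^^^^^^^^^^
  File "h.py", line 29, in masks
    b=max(ok,key=lambda i:st[i,4]); mm=((l==b)&(m>0)).astype(np.uint8)
ValueError: max() iterable argument is empty
```

```bash
python3 - <<'E'
from h import *
g=dict(large=(.543,-.367,.028),medium=(.534,-.128,0),small=(.533,.3,0))
im={n:cv2.imread(f"pics/{n}0.png") for n in("side","top")}
px=dict(large=dict(side=[(330,203),(340,222),(341,210),(368,212)],top=[(400,254),(386,250),(396,280)]),medium=dict(side=[(333,280),(333,262),(333,272),(357,263)],top=[(327,257),(319,257),(334,280)]),small=dict(side=[(311,410),(311,399),(335,388)],top=[(197,255),(191,255),(205,270)]))
for k,p in g.items():
  for n in im:
    hsv=cv2.cvtColor(im[n],cv2.COLOR_BGR2HSV)
    print(k,n,proj(n,np.array([[p[0],p[1],p[2]+.03]]))[0].round(),[hsv[v,u].tolist() for u,v in px[k][n]])
E
```

```text
large side [340. 210.] [[113, 114, 85], [117, 76, 77], [109, 156, 163], [114, 136, 79]]
large top [400. 254.] [[107, 193, 225], [108, 203, 178], [40, 12, 245]]
medium side [333. 272.] [[20, 165, 127], [21, 172, 132], [26, 166, 215], [21, 182, 153]]
medium top [327. 257.] [[30, 255, 251], [31, 255, 251], [28, 69, 251]]
small side [312. 407.] [[5, 175, 121], [5, 173, 118], [4, 151, 202]]
small top [197. 255.] [[4, 245, 250], [2, 243, 107], [4, 155, 250]]
```

```bash
sed -i 's/LO=dict(large=130,medium=190,small=190)/LO=dict(large=65,medium=140,small=140)/; s/(22,36)/(19,36)/; s/(100,130)/(100,140)/; s/small=(0,5)/small=(0,6)/' h.py; sed -i 's/-1\.7\]/1.75]/' t.py; python3 t.py
```

```text
large [ 5.432000e-01 -3.654000e-01  2.840000e-02  1.657386e+02] 0.155 {'side': 928, 'top': 903}
medium [ 5.363000e-01 -1.280000e-01  8.000000e-04  1.947733e+02] 0.221 {'side': 776, 'top': 572}
small [5.360000e-01 3.020000e-01 2.900000e-03 2.131255e+02] 0.359 {'side': 668, 'top': 266}
```

View pics/fit.png

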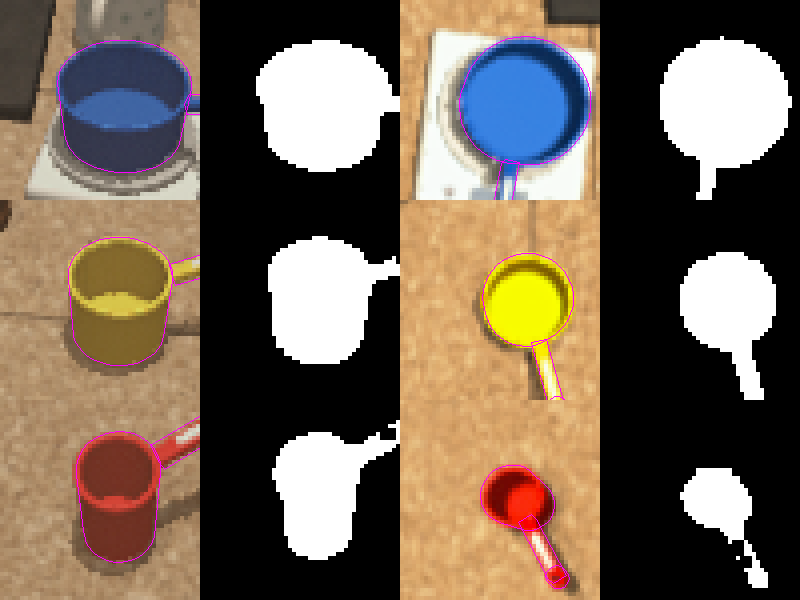

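The projected outlines sit on both views. The fitted poses (m, handle yaw) are:

| Cup | x, y, z | Yaw |
|---|---|---|
| Blue | (.543, -.365, .028) | 166° |
| Yellow | (.536, -.128, .001) | 195° |
| Red | (.536, .302, .003) | 213° |

The trivet centre is at (.511, .077). I first turn the tool to yaw 180 and cross to the right in a straight line at x≈.45.

Call:
{"op": "send_rows", "data": {"plan": [-0.18, 0.088, 0, 0, 0, -0.029, -0.36, 0.175, 0, 0, 0, -0.058, -0.54, 0.263, 0, 0, 0, -0.087, -0.72, 0.35, 0, 0, 0, -0.116, -0.9, 0.438, 0, 0, 0, -0.1444], "claw": 0.5}}

```text
time_s: 0.52
position: [0.3857, 0.5838, 0.2306]
orientation: [-179.9, -0.0, -179.7]
contact_force: [0.2, 0.9, 0.7]
opening: 0.499
grasp_force: 0.0
```

Call:
{"op": "send_rows", "data": {"plan": [-0.25, -0.25, 0, 0, 0, 0, -0.5, -0.6, 0, 0, 0, 0, -0.7, -1, 0, 0, 0, 0]}}

```text
time_s: 0.77
position: [0.4541, 0.4871, 0.2304]
orientation: [-180.0, -0.0, -179.9]
contact_force: [1.2, -0.8, 0.7]
opening: 0.497
grasp_force: 0.0
```

Call:
{"op": "send_rows", "data": {"plan": [0, -0.33, 0, 0, 0, 0, 0, -0.67, 0, 0, 0, 0, 0, -1, 0, 0, 0, 0]}}

```text
time_s: 1.02
position: [0.4529, 0.3861, 0.2305]
orientation: [-180.0, -0.1, 180.0]
contact_force: [0.6, -0.4, -0.7]
opening: 0.503
grasp_force: 0.0
```

Call:
{"op": "send_rows", "data": {"plan": [0, -0.33, 0, 0, 0, 0, 0, -0.67, 0, 0, 0, 0, 0, -1, 0, 0, 0, 0]}}

```text
time_s: 1.27
position: [0.4524, 0.2863, 0.2307]
orientation: [-180.0, -0.0, -180.0]
contact_force: [-0.1, 0.5, 0.5]
opening: 0.502
grasp_force: 0.0
```

Call:
{"op": "send_rows", "data": {"plan": [0, -0.33, 0, 0, 0, 0, 0, -0.67, 0, 0, 0, 0, 0, -1, 0, 0, 0, 0]}}

```text
time_s: 1.52
position: [0.4524, 0.1865, 0.2309]
orientation: [-180.0, -0.0, -180.0]
contact_force: [2.0, -1.3, -0.2]
opening: 0.498
grasp_force: 0.0
```

Call:
{"op": "send_rows", "data": {"plan": [0, -0.33, 0, 0, 0, 0, 0, -0.67, 0, 0, 0, 0, 0, -1, 0, 0, 0, 0]}}

```text
time_s: 1.77
position: [0.4524, 0.0865, 0.231]
orientation: [-180.0, -0.0, -180.0]
contact_force: [0.2, -0.7, 0.3]
opening: 0.495
grasp_force: 0.0
```

Call:
{"op": "send_rows", "data": {"plan": [0, -0.33, 0, 0, 0, 0, 0, -0.67, 0, 0, 0, 0, 0, -1, 0, 0, 0, 0]}}

```text
time_s: 2.02
position: [0.4524, -0.0135, 0.231]
orientation: [180.0, -0.0, 180.0]
contact_force: [0.0, 0.8, 0.2]
opening: 0.501
grasp_force: 0.0
```

Call:
{"op": "send_rows", "data": {"plan": [0, -0.33, 0, 0, 0, 0, 0, -0.67, 0, 0, 0, 0, 0, -1, 0, 0, 0, 0]}}

```text
time_s: 2.27
position: [0.4524, -0.1135, 0.231]
orientation: [180.0, -0.0, 180.0]
contact_force: [0.7, 0.4, -0.2]
opening: 0.496
grasp_force: 0.0
```

Call:
{"op": "send_rows", "data": {"plan": [0, -0.33, 0, 0, 0, 0, 0, -0.67, 0, 0, 0, 0, 0, -1, 0, 0, 0, 0]}}

```text
time_s: 2.52
position: [0.4524, -0.2136, 0.2309]
orientation: [180.0, -0.0, 180.0]
contact_force: [0.6, 0.3, -0.2]
opening: 0.5
grasp_force: 0.0
```

Call:
{"op": "send_rows", "data": {"plan": [0, -0.3, 0, 0, 0, 0, -0.05, -0.6, 0, 0, 0, 0.02, -0.09, -0.9, 0, 0, 0, 0.04, -0.09, -1, 0, 0, 0, 0.06, -0.09, -1, 0, 0, 0, 0.079]}}

```text
time_s: 2.93
position: [0.4615, -0.3144, 0.2307]
orientation: [-180.0, -0.0, 165.4]
contact_force: [-0.0, -0.4, -0.5]
opening: 0.507
grasp_force: 0.0
```

```bash
python3 - <<'E'
from h import *
print(delta([.4617,-.3447,.067],165.7), status.state()["position"])
E
```

```text
(array([-0.08 , -0.293,  1.637]), array([-0.    , -0.0002, -0.0015])) [ 0.46147862 -0.31441478  0.23070471]
```

Call:
{"op": "send_rows", "data": {"plan": [-0.08, -0.15, 0.2, 0, 0, 0, -0.08, -0.293, 0.5, 0, 0, 0, -0.08, -0.293, 0.8, 0, 0, 0, -0.08, -0.293, 1, 0, 0, 0]}}

```text
time_s: 3.27
position: [0.4611, -0.3418, 0.1279]
orientation: [179.9, -0.2, 165.7]
contact_force: [-0.5, 0.8, 0.0]
opening: 0.5
grasp_force: 0.0
```

Call:
{"op": "send_rows", "data": {"plan": [0, 0, 0.2, 0, 0, 0, 0, 0, 0.4, 0, 0, 0, 0, 0, 0.55, 0, 0, 0, 0, 0, 0.635, 0, 0, 0, 0, 0, 0.635, 0, 0, 0]}}

```text
time_s: 3.68
position: [0.4612, -0.341, 0.0653]
orientation: [179.8, -0.2, 165.8]
contact_force: [0.3, 1.6, -0.0]
opening: 0.5
grasp_force: 0.0
```

```bash
python3 - <<'E'
from h import *
im=look(); s=status.state(); print(s["position"],s["contact_force"])
a=im["side"][150:270,280:440]; b=im["top"][200:320,320:480]
cv2.imwrite("pics/g1.png",np.hstack([cv2.resize(a,(400,300),interpolation=2),cv2.resize(b,(400,300),interpolation=2)]))
E
```

```text
[ 0.46263666 -0.34247543  0.06812857] [-0.03747377  0.01173265  0.72391777]
```

View pics/g1.png

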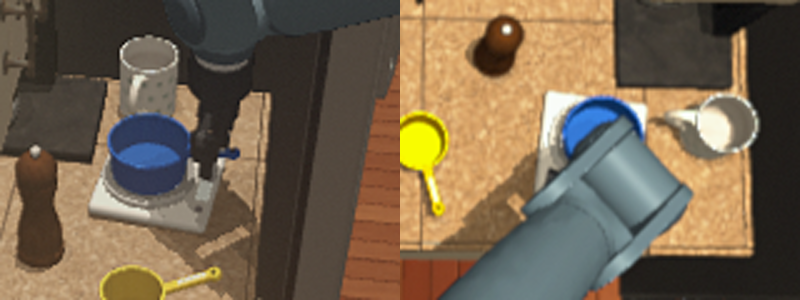

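The crop shows the gripper straddling the blue handle, with the handle tip visible at (232,153). Next I close and lift gently.

Call:
{"op": "send_rows", "data": {"plan": [0, -0.02, 0, 0, 0, 0, 0, -0.02, 0, 0, 0, 0, 0, -0.02, 0, 0, 0, 0, 0, -0.02, 0, 0, 0, 0, 0, -0.02, 0, 0, 0, 0], "claw": 0, "squeeze": 80}}

```text
time_s: 4.2
position: [0.4624, -0.3451, 0.0692]
orientation: [-179.9, 0.1, 165.8]
contact_force: [-1.4, 0.8, 7.2]
opening: 0.114
grasp_force: 78.2
```

Call:
{"op": "send_rows", "data": {"plan": [0, 0, 0, 0, 0, 0, 0, 0, 0, 0, 0, 0, 0, 0, 0, 0, 0, 0, 0, 0, 0, 0, 0, 0]}}

```text
time_s: 4.53
position: [0.4624, -0.3451, 0.0692]
orientation: [-179.9, 0.1, 165.8]
contact_force: [-2.4, 0.2, 5.2]
opening: 0.118
grasp_force: 78.2
```

Call:
{"op": "send_rows", "data": {"plan": [0, 0, -0.05, 0, 0, 0, 0, 0, -0.13, 0, 0, 0, 0, 0, -0.24, 0, 0, 0, 0, 0, -0.36, 0, 0, 0, 0, 0, -0.5, 0, 0, 0]}}

```text
time_s: 4.95
position: [0.4619, -0.3441, 0.1188]
orientation: [180.0, -0.0, 165.8]
contact_force: [0.6, 0.5, -1.3]
opening: 0.119
grasp_force: 78.1
```

Call:
{"op": "send_rows", "data": {"plan": [0, 0, -0.15, 0, 0, 0, 0, 0, -0.3, 0, 0, 0, 0, 0, -0.42, 0, 0, 0, 0, 0, -0.5, 0, 0, 0, 0, 0, -0.5, 0, 0, 0]}}

```text
time_s: 5.37
position: [0.463, -0.3452, 0.1706]
orientation: [-179.9, 0.2, 165.8]
contact_force: [-0.4, -1.0, -0.6]
opening: 0.122
grasp_force: 78.1
```

```bash
python3 - <<'E'
from h import *
im=look(); s=status.state(); print(s["position"],s["orientation"],s["contact_force"],s["opening"],s["grasp_force"])
a=im["side"][130:250,280:440]; b=im["top"][200:320,320:480]
cv2.imwrite("pics/g2.png",np.hstack([cv2.resize(a,(400,300),interpolation=2),cv2.resize(b,(400,300),interpolation=2)]))
E
```

```text
[ 0.46189186 -0.34416971  0.16779051] [-1.79998640e+02 -3.06106594e-03  1.65773021e+02] [-0.42507508 -0.15552554 -1.97662724] 0.12093384565167144 78.0905270576477
```

View pics/g2.png

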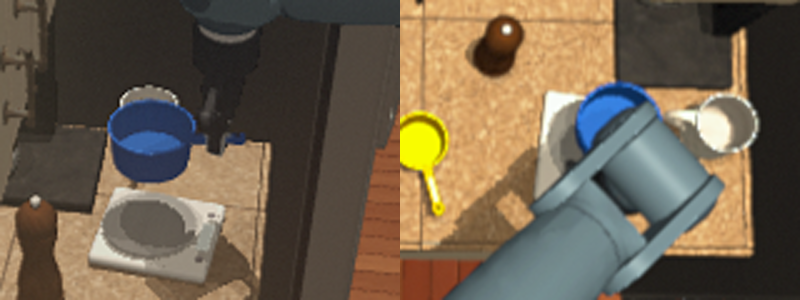

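The crop shows the cup hanging upright about 100 mm over the scale, with the scale platform empty. Next I carry it left.

Call:
{"op": "send_rows", "data": {"plan": [0.025, 0.097, 0, 0, 0, 0, 0.073, 0.29, 0, 0, 0, 0, 0.122, 0.485, 0, 0, 0, 0, 0.184, 0.727, 0, 0, 0, 0, 0.245, 0.969, 0, 0, 0, 0]}}

```text
time_s: 5.88
position: [0.4612, -0.2423, 0.1664]
orientation: [179.9, -0.1, 165.7]
contact_force: [1.0, 0.5, -1.5]
opening: 0.12
grasp_force: 78.1
```

Call:
{"op": "send_rows", "data": {"plan": [0.061, 0.242, 0, 0, 0, 0, 0.122, 0.485, 0, 0, 0, 0, 0.184, 0.727, 0, 0, 0, 0, 0.245, 0.969, 0, 0, 0, 0]}}

```text
time_s: 6.22
position: [0.461, -0.1421, 0.1665]
orientation: [179.9, -0.1, 165.8]
contact_force: [-0.8, -0.1, -1.5]
opening: 0.126
grasp_force: 78.1
```

Call:
{"op": "send_rows", "data": {"plan": [0.061, 0.242, 0, 0, 0, 0, 0.122, 0.485, 0, 0, 0, 0, 0.184, 0.727, 0, 0, 0, 0, 0.245, 0.969, 0, 0, 0, 0]}}

```text
time_s: 6.55
position: [0.4609, -0.0424, 0.1666]
orientation: [180.0, -0.1, 165.8]
contact_force: [1.1, 0.1, -1.7]
opening: 0.117
grasp_force: 78.1
```

Call:
{"op": "send_rows", "data": {"plan": [0.061, 0.242, 0, 0, 0, 0, 0.122, 0.485, 0, 0, 0, 0, 0.184, 0.727, 0, 0, 0, 0, 0.225, 0.88, 0, 0, 0, 0, 0.245, 0.969, 0, 0, 0, 0]}}

```text
time_s: 6.97
position: [0.4608, 0.0578, 0.1666]
orientation: [180.0, -0.2, 165.9]
contact_force: [-0.1, 0.3, -1.9]
opening: 0.118
grasp_force: 78.1
```

```bash
python3 - <<'E'
from h import *
s=status.state(); print(s["position"],s["opening"],delta([.438,.119,.07],150))
E
```

```text
[0.46078663 0.05776257 0.16655167] 0.11774518899112332 (array([0.368, 0.538, 0.967]), array([-0.0001, -0.0009,  0.0883]))
```

Call:
{"op": "send_rows", "data": {"plan": [0.074, 0.108, 0, 0, 0, 0.018, 0.15, 0.22, 0.1, 0, 0, 0.036, 0.22, 0.33, 0.2, 0, 0, 0.054, 0.3, 0.44, 0.35, 0, 0, 0.072, 0.368, 0.538, 0.5, 0, 0, 0.088]}}

```text
time_s: 7.38
position: [0.4391, 0.1174, 0.1169]
orientation: [-180.0, -0.0, 149.8]
contact_force: [-0.1, -0.1, -1.4]
opening: 0.117
grasp_force: 78.2
```

Call:
{"op": "send_rows", "data": {"plan": [0, 0, 0.12, 0, 0, 0, 0, 0, 0.24, 0, 0, 0, 0, 0, 0.36, 0, 0, 0, 0, 0, 0.45, 0, 0, 0, 0, 0, 0.5, 0, 0, 0]}}

```text
time_s: 7.8
position: [0.4385, 0.1166, 0.0661]
orientation: [-179.9, -0.1, 149.9]
contact_force: [-0.9, 0.8, -2.3]
opening: 0.118
grasp_force: 78.1
```

```bash
python3 - <<'E'
from h import *
im=look(); s=status.state(); print(s["position"],s["contact_force"])
q,f,a=fit(im,"large",[.511,.077,.03,1.5]); print(q,f,a)
a=im["side"][260:400,230:430]; b=im["top"][200:320,180:340]
cv2.imwrite("pics/g3.png",np.hstack([cv2.resize(a,(400,280),interpolation=2),cv2.resize(b,(374,280),interpolation=2)]))
E
```

```text
[0.43887737 0.1166052  0.06673392] [ 0.73561842  0.56478196 -1.43295228]
[5.11110869e-01 7.40851551e-02 2.17472938e-02 1.86064034e+02] 0.5253189206123352 {'side': 1218, 'top': 654}
```

View pics/g3.png

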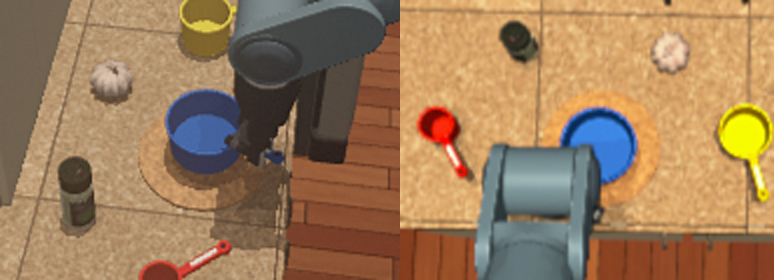

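The crops show the blue cup upright over the middle of the trivet, about 20 mm up. Next I lower it the last stretch.

Call:
{"op": "send_rows", "data": {"plan": [0, 0, 0.05, 0, 0, 0, 0, 0, 0.09, 0, 0, 0, 0, 0, 0.12, 0, 0, 0, 0, 0, 0.15, 0, 0, 0, 0, 0, 0.17, 0, 0, 0]}}

```text
time_s: 8.32
position: [0.4398, 0.1167, 0.0505]
orientation: [-180.0, -0.0, 149.9]
contact_force: [-0.1, 0.6, -0.5]
opening: 0.12
grasp_force: 78.1
```

Call:
{"op": "send_rows", "data": {"plan": [0, 0, 0.01, 0, 0, 0, 0, 0, 0.02, 0, 0, 0, 0, 0, 0.025, 0, 0, 0, 0, 0, 0.025, 0, 0, 0]}}

```text
time_s: 8.65
position: [0.4399, 0.1167, 0.0483]
orientation: [180.0, 0.0, 149.9]
contact_force: [-0.3, -0.0, -1.1]
opening: 0.118
grasp_force: 78.1
```

Call:
{"op": "send_rows", "data": {"plan": [0, 0, 0.01, 0, 0, 0, 0, 0, 0.015, 0, 0, 0, 0, 0, 0.02, 0, 0, 0, 0, 0, 0.02, 0, 0, 0]}}

```text
time_s: 8.98
position: [0.44, 0.1168, 0.0472]
orientation: [-180.0, -0.0, 149.9]
contact_force: [-5.5, 0.9, 8.7]
opening: 0.124
grasp_force: 79.3
```

Call:
{"op": "send_rows", "data": {"plan": [0, 0, 0.01, 0, 0, 0, 0, 0, 0.015, 0, 0, 0, 0, 0, 0.015, 0, 0, 0]}}

```text
time_s: 9.23
position: [0.4397, 0.1172, 0.0469]
orientation: [-179.9, -0.1, 150.0]
contact_force: [-12.7, 0.2, 21.7]
opening: 0.122
grasp_force: 81.1
```

Contact is clear at 22 N. Next I release and rise.

Call:
{"op": "send_rows", "data": {"plan": [0, 0, -0.01, 0, 0, 0, 0, 0, -0.01, 0, 0, 0, 0, 0, -0.01, 0, 0, 0, 0, 0, -0.01, 0, 0, 0], "claw": 0.4}}

```text
time_s: 9.57
position: [0.4399, 0.1167, 0.0457]
orientation: [180.0, 0.0, 149.9]
contact_force: [-0.1, -0.3, -0.6]
opening: 0.4
grasp_force: 0.0
```

Call:
{"op": "send_rows", "data": {"plan": [0, 0, -0.1, 0, 0, 0, 0, 0, -0.3, 0, 0, 0, 0, 0, -0.5, 0, 0, 0, 0, 0, -0.75, 0, 0, 0, 0, 0, -1, 0, 0, 0]}}

```text
time_s: 9.98
position: [0.4394, 0.1167, 0.147]
orientation: [-180.0, -0.0, 149.9]
contact_force: [1.4, -1.0, -0.9]
opening: 0.4
grasp_force: 0.0
```

Call:
{"op": "send_rows", "data": {"plan": [0, 0, 0, 0, 0, -0.039, 0, 0, 0, 0, 0, -0.078, 0, 0, 0, 0, 0, -0.117, 0, 0, 0, 0, 0, -0.156, 0, 0, 0, 0, 0, -0.167]}}

```text
time_s: 10.4
position: [0.4399, 0.1167, 0.1464]
orientation: [-180.0, 0.0, -179.7]
contact_force: [-0.1, -0.1, 1.3]
opening: 0.399
grasp_force: 0.0
```

Call:
{"op": "send_rows", "data": {"plan": [-0.1, -0.33, 0, 0, 0, 0, -0.2, -0.67, 0, 0, 0, 0, -0.29, -1, 0, 0, 0, 0]}}

```text
time_s: 10.65
position: [0.4691, 0.0158, 0.1466]
orientation: [-180.0, 0.1, -179.9]
contact_force: [0.4, 0.5, 0.0]
opening: 0.401
grasp_force: 0.0
```

Call:
{"op": "send_rows", "data": {"plan": [0, -0.33, 0, 0, 0, 0, 0, -0.67, 0, 0, 0, 0, 0, -1, 0, 0, 0, 0]}}

```text
time_s: 10.9
position: [0.4687, -0.085, 0.1464]
orientation: [-180.0, 0.0, 180.0]
contact_force: [0.3, 1.4, -0.5]
opening: 0.404
grasp_force: 0.0
```

```bash
python3 - <<'E'
from h import *
im=look(); s=status.state(); print(s["position"],s["orientation"])
print(fit(im,"large",[.511,.077,.006,1.5])); print(fit(im,"medium",[.536,-.128,0,1.95]))
print(delta([.4693,-.1457,.047],195))
E
```

```text
[ 0.46917823 -0.08717086  0.14684979] [-1.79911992e+02  7.62181606e-02  1.79683597e+02]
(array([5.11241464e-01, 7.50990440e-02, 6.46051231e-03, 1.49989620e+02]), np.float64(0.18674933910369873), {'side': 1394, 'top': 874})
(array([ 5.37976400e-01, -1.31204955e-01, -2.33105724e-03,  1.90476371e+02]), np.float64(2.078352689743042), {'side': 718, 'top': 141})
(array([-0.003, -0.584,  0.999]), array([-0.0005,  0.0004, -0.0851]))
```

The blue cup fits at (.511, .075, .006), yaw 150, so it's flat on the trivet. Now the yellow cup.

Call:
{"op": "send_rows", "data": {"plan": [0, -0.2, 0, 0, 0, -0.03, 0, -0.4, 0, 0, 0, -0.06, 0, -0.584, 0.1, 0, 0, -0.085, 0, -0.584, 0.25, 0, 0, -0.085, 0, -0.584, 0.4, 0, 0, -0.085]}}

```text
time_s: 11.42
position: [0.4693, -0.1424, 0.1063]
orientation: [-179.9, 0.1, -164.8]
contact_force: [0.4, 0.4, -0.4]
opening: 0.402
grasp_force: 0.0
```

Call:
{"op": "send_rows", "data": {"plan": [0, 0, 0.2, 0, 0, 0, 0, 0, 0.4, 0, 0, 0, 0, 0, 0.53, 0, 0, 0, 0, 0, 0.6, 0, 0, 0, 0, 0, 0.6, 0, 0, 0]}}

```text
time_s: 11.83
position: [0.4678, -0.1407, 0.0446]
orientation: [179.9, -0.1, -164.7]
contact_force: [-0.5, 0.2, -0.2]
opening: 0.404
grasp_force: 0.0
```

```bash
python3 - <<'E'
from h import *
im=look(); s=status.state(); print(s["position"],s["orientation"],s["contact_force"])
a=im["side"][200:320,270:430]; b=im["top"][200:320,250:410]
cv2.imwrite("pics/g4.png",np.hstack([cv2.resize(a,(400,300),interpolation=2),cv2.resize(b,(400,300),interpolation=2)]))
E
```

```text
[ 0.46924628 -0.14162661  0.04647182] [-1.79971469e+02  3.29844684e-02 -1.64687992e+02] [ 0.18997117  0.54434404 -0.02979032]
```

View pics/g4.png

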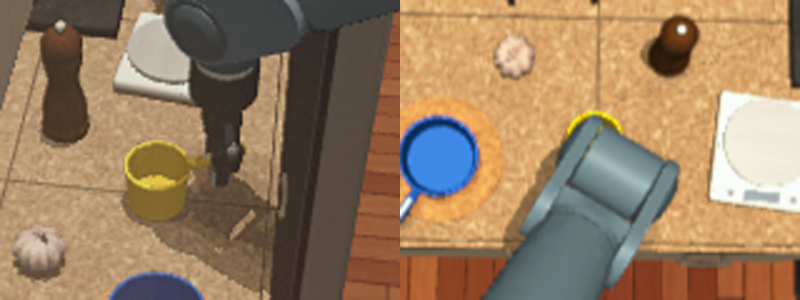

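The fingers are around the yellow handle at (225,155) in the crop, but 4 mm off in y. I centre them, close and lift.

Call:
{"op": "send_rows", "data": {"plan": [0.01, -0.02, 0, 0, 0, 0, 0.01, -0.039, 0, 0, 0, 0, 0.01, -0.039, 0, 0, 0, 0]}}

```text
time_s: 12.18
position: [0.4696, -0.1464, 0.0468]
orientation: [-179.9, 0.1, -164.7]
contact_force: [0.4, 0.1, -0.4]
opening: 0.398
grasp_force: 0.0
```

Call:
{"op": "send_rows", "data": {"plan": [0, 0, 0, 0, 0, 0, 0, 0, 0, 0, 0, 0, 0, 0, 0, 0, 0, 0, 0, 0, 0, 0, 0, 0, 0, 0, 0, 0, 0, 0], "claw": 0, "squeeze": 80}}

```text
time_s: 12.6
position: [0.4691, -0.1459, 0.0462]
orientation: [-180.0, 0.0, -164.7]
contact_force: [-0.8, -0.2, 5.0]
opening: 0.12
grasp_force: 78.0
```

Call:
{"op": "send_rows", "data": {"plan": [0, 0, 0, 0, 0, 0, 0, 0, 0, 0, 0, 0]}}

```text
time_s: 12.77
position: [0.469, -0.1459, 0.0462]
orientation: [-180.0, 0.0, -164.7]
contact_force: [-1.9, -1.0, 5.2]
opening: 0.122
grasp_force: 78.2
```

Call:
{"op": "send_rows", "data": {"plan": [0, 0, -0.05, 0, 0, 0, 0, 0, -0.13, 0, 0, 0, 0, 0, -0.24, 0, 0, 0, 0, 0, -0.36, 0, 0, 0, 0, 0, -0.5, 0, 0, 0]}}

```text
time_s: 13.18
position: [0.4686, -0.1455, 0.0966]
orientation: [180.0, -0.0, -164.7]
contact_force: [-0.6, 0.8, -1.4]
opening: 0.121
grasp_force: 77.9
```

Call:
{"op": "send_rows", "data": {"plan": [0, 0, -0.2, 0, 0, 0, 0, 0, -0.4, 0, 0, 0, 0, 0, -0.6, 0, 0, 0, 0, 0, -0.7, 0, 0, 0, 0, 0, -0.75, 0, 0, 0]}}

```text
time_s: 13.6
position: [0.4698, -0.1462, 0.1733]
orientation: [-179.8, 0.2, -164.7]
contact_force: [0.2, 0.5, -1.1]
opening: 0.118
grasp_force: 78.0
```

```bash
python3 - <<'E'
from h import *
im=look(); s=status.state(); print(s["position"],s["orientation"],s["contact_force"],s["opening"],s["grasp_force"])
t=np.array([.5112,.0751])+.069*np.array([np.cos(np.radians(195)),np.sin(np.radians(195))]); print(t,delta([*t,.17],195.3))
print(fit(im,"medium",[.536,-.128,.12,1.95]))
E
```

```text
[ 0.46914609 -0.14587607  0.17157622] [-1.79932115e+02  6.68631427e-02 -1.64709172e+02] [-0.15455106 -0.40042175 -0.30309256] 0.1196996245932919 77.95634865760803
[0.44455112 0.05724149] (array([-0.298,  2.024,  0.014]), array([-0.0004,  0.0004, -0.0001]))
(array([ 5.36043043e-01, -1.25546007e-01,  1.27348508e-01,  1.95600794e+02]), np.float64(5.9049787521362305), {'side': 775, 'top': 64})
```

Call:
{"op": "send_rows", "data": {"plan": [-0.02, 0.1, 0, 0, 0, 0, -0.04, 0.3, 0, 0, 0, 0, -0.08, 0.55, 0, 0, 0, 0, -0.12, 0.8, 0, 0, 0, 0, -0.15, 1, 0, 0, 0, 0]}}

```text
time_s: 14.12
position: [0.4553, -0.043, 0.169]
orientation: [179.9, -0.2, -164.7]
contact_force: [-0.4, 0.4, -0.5]
opening: 0.122
grasp_force: 78.0
```

Call:
{"op": "send_rows", "data": {"plan": [-0.03, 0.25, 0, 0, 0, 0, -0.07, 0.5, 0, 0, 0, 0, -0.11, 0.75, 0, 0, 0, 0, -0.14, 0.92, 0, 0, 0, 0, -0.148, 1, 0, 0, 0, 0]}}

```text
time_s: 14.53
position: [0.4431, 0.0575, 0.1691]
orientation: [179.9, -0.2, -164.6]
contact_force: [0.3, -0.1, -1.4]
opening: 0.123
grasp_force: 78.0
```

Call:
{"op": "send_rows", "data": {"plan": [0, 0.024, 0.1, 0, 0, 0, 0, 0.024, 0.2, 0, 0, 0, 0, 0.024, 0.27, 0, 0, 0, 0, 0.024, 0.3, 0, 0, 0, 0, 0.024, 0.3, 0, 0, 0]}}

```text
time_s: 14.95
position: [0.4433, 0.0567, 0.1391]
orientation: [179.9, -0.2, -164.8]
contact_force: [0.2, 0.2, -1.4]
opening: 0.124
grasp_force: 78.0
```

```bash
python3 - <<'E'
from h import *
im=look(); s=status.state(); print(s["position"],s["orientation"])
print(delta([.4446,.0572,.06],195.3))
a=im["side"][260:400,230:430]; b=im["top"][200:320,190:350]
cv2.imwrite("pics/g5.png",np.hstack([cv2.resize(a,(420,294),interpolation=2),cv2.resize(b,(374,294),interpolation=2)]))
E
```

```text
[0.44430372 0.05679201 0.14059364] [ 1.79994269e+02 -2.33138714e-02 -1.64775753e+02]
(array([-0.004,  0.003,  0.806]), array([ 0.    , -0.0001, -0.0004]))
```

View pics/g5.png

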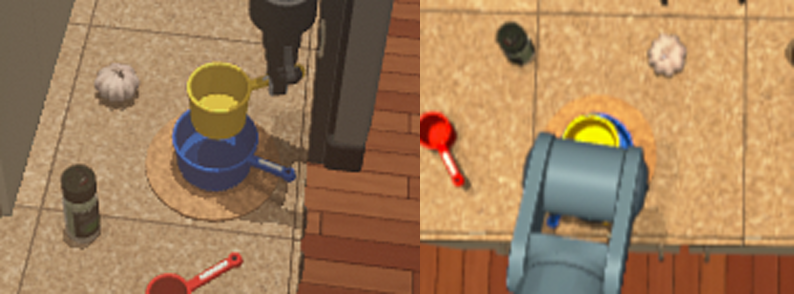

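The yellow cup is upright, in line over the blue cup. Next I lower it.

Call:
{"op": "send_rows", "data": {"plan": [0, 0, 0.12, 0, 0, 0, 0, 0, 0.26, 0, 0, 0, 0, 0, 0.4, 0, 0, 0, 0, 0, 0.52, 0, 0, 0, 0, 0, 0.6, 0, 0, 0]}}

```text
time_s: 15.47
position: [0.4441, 0.0571, 0.0801]
orientation: [180.0, -0.0, -164.7]
contact_force: [0.4, 0.6, -0.2]
opening: 0.124
grasp_force: 78.0
```

Call:
{"op": "send_rows", "data": {"plan": [0, 0, 0.05, 0, 0, 0, 0, 0, 0.09, 0, 0, 0, 0, 0, 0.13, 0, 0, 0, 0, 0, 0.16, 0, 0, 0, 0, 0, 0.18, 0, 0, 0]}}

```text
time_s: 15.88
position: [0.4445, 0.0573, 0.0629]
orientation: [-180.0, 0.0, -164.7]
contact_force: [-0.2, 0.6, -1.9]
opening: 0.123
grasp_force: 78.0
```

Call:
{"op": "send_rows", "data": {"plan": [0, 0, 0.01, 0, 0, 0, 0, 0, 0.02, 0, 0, 0, 0, 0, 0.025, 0, 0, 0, 0, 0, 0.025, 0, 0, 0]}}

```text
time_s: 16.22
position: [0.4444, 0.0574, 0.0605]
orientation: [-180.0, 0.0, -164.7]
contact_force: [0.2, -0.0, 0.5]
opening: 0.12
grasp_force: 78.2
```

Call:
{"op": "send_rows", "data": {"plan": [0, 0, 0.01, 0, 0, 0, 0, 0, 0.02, 0, 0, 0, 0, 0, 0.02, 0, 0, 0]}}

```text
time_s: 16.47
position: [0.4443, 0.0573, 0.0601]
orientation: [180.0, -0.1, -164.7]
contact_force: [-10.7, -0.0, 17.3]
opening: 0.125
grasp_force: 80.3
```

Call:
{"op": "send_rows", "data": {"plan": [0, 0, 0.01, 0, 0, 0, 0, 0, 0.01, 0, 0, 0]}}

```text
time_s: 16.63
position: [0.4442, 0.0572, 0.06]
orientation: [180.0, -0.2, -164.7]
contact_force: [-15.8, -0.2, 26.9]
opening: 0.124
grasp_force: 81.6
```

Firm contact at the nested height, TCP .060 as expected. Next I release, rise and go to the red cup.

Call:
{"op": "send_rows", "data": {"plan": [0, 0, -0.02, 0, 0, 0, 0, 0, -0.02, 0, 0, 0, 0, 0, -0.02, 0, 0, 0, 0, 0, -0.02, 0, 0, 0], "claw": 0.4}}

```text
time_s: 16.97
position: [0.4442, 0.0574, 0.0592]
orientation: [180.0, 0.0, -164.7]
contact_force: [0.2, -0.2, -1.0]
opening: 0.402
grasp_force: 0.0
```

Call:
{"op": "send_rows", "data": {"plan": [0, 0, -0.1, 0, 0, 0, 0, 0, -0.3, 0, 0, 0, 0, 0, -0.5, 0, 0, 0, 0, 0, -0.75, 0, 0, 0, 0, 0, -1, 0, 0, 0]}}

```text
time_s: 17.38
position: [0.4437, 0.0574, 0.1605]
orientation: [180.0, -0.0, -164.7]
contact_force: [0.1, 0.7, -0.4]
opening: 0.4
grasp_force: 0.0
```

Call:
{"op": "send_rows", "data": {"plan": [-0.12, 0.24, 0, 0, 0, 0, -0.25, 0.49, 0, 0, 0, 0, -0.37, 0.73, 0, 0, 0, 0, -0.497, 0.97, 0, 0, 0, 0]}}

```text
time_s: 17.72
position: [0.4668, 0.1652, 0.1601]
orientation: [-180.0, 0.1, -164.7]
contact_force: [-0.7, 0.4, -0.7]
opening: 0.404
grasp_force: 0.0
```

Call:
{"op": "send_rows", "data": {"plan": [-0.12, 0.24, 0, 0, 0, -0.025, -0.25, 0.49, 0, 0, 0, -0.05, -0.37, 0.73, 0, 0, 0, -0.075, -0.497, 0.97, 0, 0, 0, -0.1, -0.497, 0.97, 0, 0, 0, -0.1]}}

```text
time_s: 18.13
position: [0.4895, 0.2742, 0.1601]
orientation: [180.0, 0.1, -146.4]
contact_force: [-0.0, 0.2, -0.4]
opening: 0.4
grasp_force: 0.0
```

```bash
python3 - <<'E'
from h import *
im=look(); s=status.state(); print(s["position"],s["orientation"])
print(fit(im,"medium",[.511,.075,.014,1.95])); print(delta([.4891,.2714,.056],213.1))
E
```

```text
[0.4887761  0.27131582 0.15948262] [-1.79992292e+02 -2.18238205e-02 -1.46650495e+02]Traceback (most recent call last):
  File "<stdin>", line 3, in <module>
  File "h.py", line 34, in fit
    roi={n:proj(n,np.array([[p0[0],p0[1],p0[2]+.03]]))[0] for n in imgs}; ms=masks(imgs,name,roi); pts=parts(name); crop={}
                                                                             ~~~~~^^^^^^^^^^^^^^^
  File "h.py", line 29, in masks
    b=max(ok,key=lambda i:st[i,4]); mm=((l==b)&(m>0)).astype(np.uint8)
ValueError: max() iterable argument is empty
```

Occlusion broke the fit there, so I check the nest after this grasp. Next I grasp the red cup.

Call:
{"op": "send_rows", "data": {"plan": [0, 0, 0.1, 0, 0, 0, 0, 0, 0.25, 0, 0, 0, 0, 0, 0.4, 0, 0, 0, 0, 0, 0.5, 0, 0, 0]}}

```text
time_s: 18.57
position: [0.4878, 0.2693, 0.1072]
orientation: [180.0, -0.1, -146.8]
contact_force: [-1.0, -0.4, -0.8]
opening: 0.4
grasp_force: 0.0
```

Call:
{"op": "send_rows", "data": {"plan": [0, 0, 0.15, 0, 0, 0, 0, 0, 0.3, 0, 0, 0, 0, 0, 0.45, 0, 0, 0, 0, 0, 0.54, 0, 0, 0, 0, 0, 0.54, 0, 0, 0]}}

```text
time_s: 18.98
position: [0.4871, 0.2695, 0.0528]
orientation: [179.9, -0.3, -146.8]
contact_force: [0.6, -1.0, -0.9]
opening: 0.402
grasp_force: 0.0
```

```bash
python3 - <<'E'
from h import *
im=look(); s=status.state(); print(s["position"],s["orientation"],s["contact_force"])
a=im["side"][290:430,260:460]; b=im["top"][190:310,160:320]
cv2.imwrite("pics/g6.png",np.hstack([cv2.resize(a,(420,294),interpolation=2),cv2.resize(b,(374,294),interpolation=2)]))
E
```

```text
[0.48895307 0.27034992 0.05529372] [ 1.79997291e+02 -2.02440986e-02 -1.46746471e+02] [0.21640172 0.6840743  0.56333757]
```

View pics/g6.png

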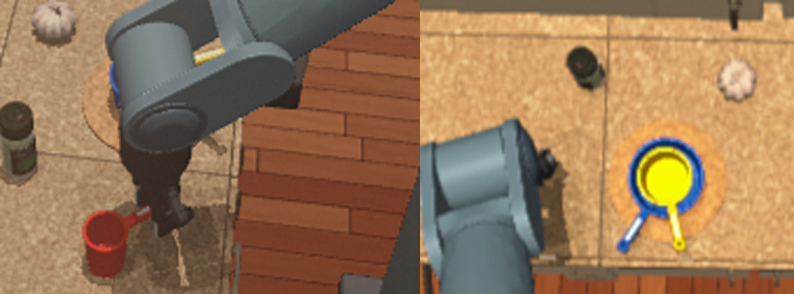

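The yellow cup sits upright inside the blue one, with its handle 45° from the blue handle. The fingers are around the red handle at (160,215). Next I close, lift, and check the yellow cup's centre from the top view.

Call:
{"op": "send_rows", "data": {"plan": [0, 0, 0, 0, 0, 0, 0, 0, 0, 0, 0, 0, 0, 0, 0, 0, 0, 0, 0, 0, 0, 0, 0, 0, 0, 0, 0, 0, 0, 0], "claw": 0, "squeeze": 80}}

```text
time_s: 19.5
position: [0.4897, 0.2709, 0.0565]
orientation: [-180.0, 0.1, -146.7]
contact_force: [-2.4, -1.6, 7.1]
opening: 0.121
grasp_force: 78.5
```

Call:
{"op": "send_rows", "data": {"plan": [0, 0, 0, 0, 0, 0, 0, 0, 0, 0, 0, 0]}}

```text
time_s: 19.67
position: [0.4897, 0.2709, 0.0565]
orientation: [-180.0, 0.1, -146.7]
contact_force: [-1.8, -2.0, 6.2]
opening: 0.12
grasp_force: 78.5
```

Call:
{"op": "send_rows", "data": {"plan": [0, 0, -0.05, 0, 0, 0, 0, 0, -0.13, 0, 0, 0, 0, 0, -0.24, 0, 0, 0, 0, 0, -0.36, 0, 0, 0, 0, 0, -0.5, 0, 0, 0]}}

```text
time_s: 20.08
position: [0.4888, 0.2707, 0.1064]
orientation: [180.0, -0.0, -146.7]
contact_force: [1.0, 1.0, 0.1]
opening: 0.118
grasp_force: 78.0
```

Call:
{"op": "send_rows", "data": {"plan": [0, 0, -0.2, 0, 0, 0, 0, 0, -0.42, 0, 0, 0, 0, 0, -0.64, 0, 0, 0, 0, 0, -0.84, 0, 0, 0, 0, 0, -0.9, 0, 0, 0]}}

```text
time_s: 20.5
position: [0.4909, 0.2714, 0.2004]
orientation: [-179.9, 0.4, -146.7]
contact_force: [0.2, -0.4, -0.4]
opening: 0.118
grasp_force: 78.0
```

```bash
python3 - <<'E'
from h import *
im=look(); s=status.state(); print(s["position"],s["orientation"],s["contact_force"],s["opening"],s["grasp_force"])
print(fit({"top":im["top"]},"medium",[.511,.075,.014,1.95]))
c=np.array([.511,.0755]);a=np.radians(230); t=c+.056*np.array([np.cos(a),np.sin(a)]); print(t,delta([*t,.19],230))
E
```

```text
[0.48989048 0.27109136 0.19754698] [-179.93401257    0.23092225 -146.70317752] [ 0.13054562  0.03252969 -1.074916  ] 0.12433897913883342 77.9969322681427
(array([5.08523282e-01, 7.51076276e-02, 3.27429816e-02, 1.95626823e+02]), np.float64(0.054598722606897354), {'top': 528})
[0.47500389 0.03260151] (array([ 1.434, -1.912,  0.072]), array([-0.0006,  0.0012, -0.0928]))
```

Call:
{"op": "send_rows", "data": {"plan": [0.08, -0.1, 0, 0, 0, 0, 0.22, -0.3, 0, 0, 0, 0, 0.38, -0.51, 0, 0, 0, 0, 0.55, -0.73, 0, 0, 0, 0, 0.717, -0.956, 0, 0, 0, 0]}}

```text
time_s: 21.02
position: [0.4797, 0.1498, 0.1932]
orientation: [179.9, -0.2, -146.7]
contact_force: [0.2, 0.3, -0.5]
opening: 0.119
grasp_force: 78.0
```

Call:
{"op": "send_rows", "data": {"plan": [0.17, -0.23, 0, 0, 0, -0.02, 0.34, -0.46, 0, 0, 0, -0.04, 0.5, -0.67, 0, 0, 0, -0.06, 0.63, -0.85, 0, 0, 0, -0.08, 0.717, -0.956, 0, 0, 0, -0.093]}}

```text
time_s: 21.43
position: [0.4724, 0.0298, 0.1934]
orientation: [179.9, -0.1, -129.9]
contact_force: [0.2, 0.3, -0.2]
opening: 0.119
grasp_force: 78.1
```

Call:
{"op": "send_rows", "data": {"plan": [0, 0, 0.1, 0, 0, 0, 0, 0, 0.2, 0, 0, 0, 0, 0, 0.3, 0, 0, 0, 0, 0, 0.35, 0, 0, 0, 0, 0, 0.35, 0, 0, 0]}}

```text
time_s: 21.85
position: [0.4723, 0.0332, 0.1576]
orientation: [179.8, -0.1, -129.9]
contact_force: [-0.3, -0.1, -0.3]
opening: 0.119
grasp_force: 78.0
```

```bash
python3 - <<'E'
from h import *
im=look(); s=status.state(); print(s["position"],s["orientation"])
print(delta([.475,.033,.0785],230))
a=im["side"][250:390,230:430]; b=im["top"][190:310,190:350]
cv2.imwrite("pics/g7.png",np.hstack([cv2.resize(a,(420,294),interpolation=2),cv2.resize(b,(374,294),interpolation=2)]))
E
```

```text
[0.473752   0.03284667 0.15974291] [ 1.79941644e+02 -3.05355567e-02 -1.29914585e+02]
(array([-0.01 , -0.009,  0.812]), array([ 0.0003, -0.0002,  0.0005]))
```

View pics/g7.png

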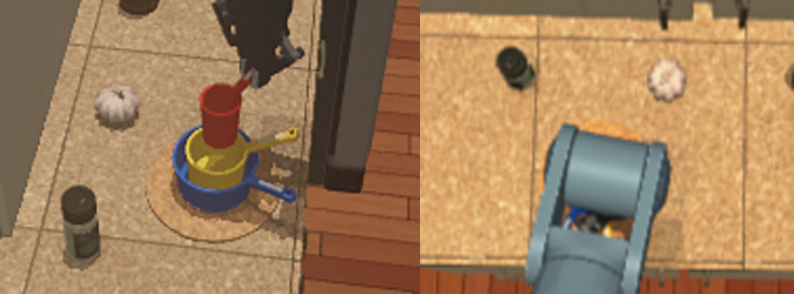

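The red cup is upright, in line over the yellow one. Next I lower it.

Call:
{"op": "send_rows", "data": {"plan": [-0.01, -0.01, 0.12, 0, 0, 0, -0.01, -0.01, 0.26, 0, 0, 0, -0.01, -0.01, 0.4, 0, 0, 0, -0.01, -0.01, 0.52, 0, 0, 0, -0.01, -0.01, 0.6, 0, 0, 0]}}

```text
time_s: 22.37
position: [0.4753, 0.0327, 0.0996]
orientation: [180.0, -0.0, -129.9]
contact_force: [0.4, -0.5, -0.3]
opening: 0.122
grasp_force: 78.0
```

Call:
{"op": "send_rows", "data": {"plan": [0, 0, 0.05, 0, 0, 0, 0, 0, 0.09, 0, 0, 0, 0, 0, 0.13, 0, 0, 0, 0, 0, 0.16, 0, 0, 0, 0, 0, 0.18, 0, 0, 0]}}

```text
time_s: 22.78
position: [0.4757, 0.0323, 0.0824]
orientation: [-180.0, 0.0, -130.0]
contact_force: [-0.1, 0.6, -0.7]
opening: 0.121
grasp_force: 78.0
```

Call:
{"op": "send_rows", "data": {"plan": [0, 0, 0.01, 0, 0, 0, 0, 0, 0.02, 0, 0, 0, 0, 0, 0.025, 0, 0, 0, 0, 0, 0.025, 0, 0, 0]}}

```text
time_s: 23.12
position: [0.4755, 0.0323, 0.0799]
orientation: [-180.0, 0.0, -130.0]
contact_force: [-1.3, 0.4, -0.9]
opening: 0.124
grasp_force: 78.0
```

Call:
{"op": "send_rows", "data": {"plan": [0, 0, 0.01, 0, 0, 0, 0, 0, 0.015, 0, 0, 0, 0, 0, 0.015, 0, 0, 0]}}

```text
time_s: 23.37
position: [0.4756, 0.0322, 0.0787]
orientation: [-180.0, -0.0, -130.0]
contact_force: [-2.5, -0.9, 2.0]
opening: 0.118
grasp_force: 78.4
```

Call:
{"op": "send_rows", "data": {"plan": [0, 0, 0.01, 0, 0, 0, 0, 0, 0.01, 0, 0, 0]}}

```text
time_s: 23.53
position: [0.4758, 0.0319, 0.0785]
orientation: [-180.0, -0.1, -129.9]
contact_force: [-6.4, -1.6, 9.4]
opening: 0.118
grasp_force: 79.3
```

Call:
{"op": "send_rows", "data": {"plan": [0, 0, 0.01, 0, 0, 0, 0, 0, 0.01, 0, 0, 0]}}

```text
time_s: 23.7
position: [0.4759, 0.0315, 0.0784]
orientation: [-180.0, -0.1, -129.9]
contact_force: [-10.2, -2.8, 17.4]
opening: 0.116
grasp_force: 80.2
```

Contact is at the nested height. Next I release, rise and back away to the right.

Call:
{"op": "send_rows", "data": {"plan": [0, 0, -0.01, 0, 0, 0, 0, 0, -0.01, 0, 0, 0, 0, 0, -0.01, 0, 0, 0, 0, 0, -0.01, 0, 0, 0], "claw": 0.27}}

```text
time_s: 24.03
position: [0.4752, 0.0324, 0.077]
orientation: [180.0, -0.0, -130.0]
contact_force: [-0.4, 0.5, 0.1]
opening: 0.271
grasp_force: 0.0
```

Call:
{"op": "send_rows", "data": {"plan": [0, 0, -0.1, 0, 0, 0, 0, 0, -0.3, 0, 0, 0, 0, 0, -0.5, 0, 0, 0, 0, 0, -0.75, 0, 0, 0, 0, 0, -1, 0, 0, 0]}}

```text
time_s: 24.45
position: [0.475, 0.0325, 0.1785]
orientation: [180.0, -0.0, -130.0]
contact_force: [0.4, -0.6, 0.7]
opening: 0.271
grasp_force: 0.0
```

Call:
{"op": "send_rows", "data": {"plan": [0.2, -0.16, -0.1, 0, 0, 0, 0.4, -0.33, -0.2, 0, 0, 0, 0.6, -0.5, -0.3, 0, 0, 0, 0.77, -0.64, -0.3, 0, 0, 0]}}

```text
time_s: 24.78
position: [0.4824, -0.0522, 0.2099]
orientation: [-179.3, -1.0, -131.6]
contact_force: [-0.1, 0.4, 0.2]
opening: 0.273
grasp_force: 0.0
```

Call:
{"op": "send_rows", "data": {"plan": [0.2, -0.16, 0, 0, 0, 0, 0.4, -0.33, 0, 0, 0, 0, 0.6, -0.5, 0, 0, 0, 0, 0.77, -0.64, 0, 0, 0, 0]}}

```text
time_s: 25.12
position: [0.4964, -0.1003, 0.2049]
orientation: [-178.6, -3.2, -134.4]
contact_force: [0.2, -0.5, -0.5]
opening: 0.273
grasp_force: 0.0
```

Call:
{"op": "send_rows", "data": {"plan": [0.2, -0.16, 0, 0, 0, 0, 0.4, -0.33, 0, 0, 0, 0, 0.6, -0.5, 0, 0, 0, 0, 0.77, -0.64, 0, 0, 0, 0, 0.77, -0.64, 0, 0, 0, 0]}}

```text
time_s: 25.53
position: [0.5095, -0.158, 0.2062]
orientation: [-177.4, -5.3, -137.7]
contact_force: [0.2, 0.2, 0.6]
opening: 0.27
grasp_force: 0.0
```

```bash
python3 - <<'E'
from h import *
im=look(); s=status.state(); print(s["time_s"],s["position"],s["contact_force"])
try: print(fit(im,"small",[.511,.0755,.022,2.3]))
except Exception as e: print(e)
a=im["side"][270:390,250:410]; b=im["top"][200:320,190:350]
cv2.imwrite("pics/g8.png",np.hstack([cv2.resize(a,(400,300),interpolation=2),cv2.resize(b,(400,300),interpolation=2)]))
E
```

```text
25.6333 [ 0.5090348  -0.15719348  0.20608749] [-0.22759917  0.26994973  0.29825506]
(array([5.11131441e-01, 7.48878264e-02, 2.37414623e-02, 2.29409394e+02]), np.float64(0.696784257888794), {'side': 434, 'top': 231})
```

View pics/g8.png

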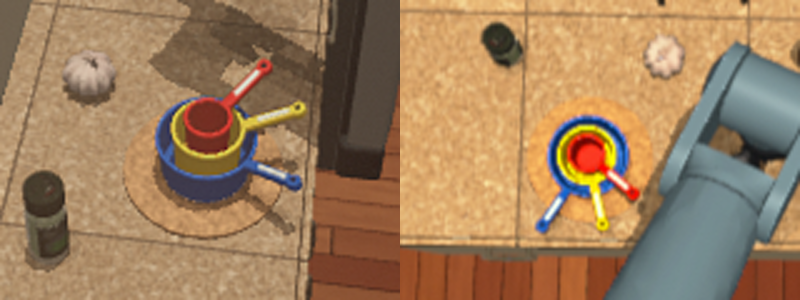

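The final view shows the red cup in the yellow, in the blue, all upright and concentric in the middle of the trivet. The robot is clear of everything.

```bash
python3 -c "
from station import workorder
print(workorder.hand_in())"
```

```text
the job is handed in; nothing more can be done
None
```

The three cups are nested upright on the cork trivet, blue, then yellow, then red, placed in that order, and the job is handed in at about 26 s; the jar, mill, garlic and mug were not touched, though the last joint seemed to reach its range limit as the arm backed away, and I did not check its angle before handing in.

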